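# Park the plaster mould, then press the clamping square into the cottle-board corner

## Robot

A 6-joint arm with a two-finger parallel gripper is mounted at the origin on the work surface. World frame = base frame: x ahead of the robot, y to its left, z up, the work surface at z = 0. Lengths are in m, angles in rad, forces in N, time in s.
With the tool pointing down it reaches from about 0.325 to 0.925 m from the base axis. Payload 3.1 kg.
Tool frame: the origin (TCP) lies between the finger pads; the fingertips stand 19 mm ahead of it and the grasp point (between the pads) is the TCP (arm.tip_reach is the z of the fingertips in the tool frame, in m); z points along the fingers, y is the line along which they close (so a half turn about z gives the same grasp; the last joint's range is limited). The gripper opens to 85 mm and grips with 20 to 120 N. Pads are 22 mm wide; open, the fingers measure 114 mm over their backs; the gripper's body (76 mm by 85 mm) begins 54 mm behind the grasp point. The pads swing forward as they close: fully open they stand 13 mm farther back than shut.
Start: joints at [1.02, 0.217, 1.613, -0, 1.311, -0.112], TCP at [0.266, 0.566, 0.25] pointing down, gripper open.
Joint ranges: [-2.75, 2.75], [-0.78, 2.1], [0.31, 2.55], [-1.13, 4.27], [0.13, 2.63], [-2.58, 2.58]. Speed limits (rad/s): [2.79, 2.79, 3.14, 3.14, 3.14, 3.14].

## Interface

Orientations are given as a 3x3 rotation matrix whose columns are the frame's x, y, z axes.
In Python, from plant import arm gives the robot as it stands. The module is installed in compiled form; this text tells all that it offers.
- The arm moves only by the shell command python3 -m jog 'ROWS' [FORCE]. ROWS is JSON, a list of rows, each an object of numbers: "wx", "wy", "wz": the turn, a rotation vector about the world's x, y, z normalised to -1 to 1, where 1 is 0.5 rad; "x", "y", "z": the shift along the world's x, y, z normalised to -1 to 1, where 1 is 300 mm; "gripper": the finger opening in mm, from 0 to 85.4. A call has 1 to 20 rows; each row is the pose to reach, as a shift and turn from the pose commanded when the call began; what a row does not reach only later rows make up. A row lasts 1/10 s, in which the tool goes at most 50 mm and 8.59 degrees, less where a joint would pass 70% of its speed; a pose out of reach is approached as far as the arm can. A call with a number of a shift or a turn outside -1 to 1 is refused whole. A call with a gripper value outside its range is refused whole. The fingers move at their own pace and stop on an object; FORCE is the grip in N (left out, the last holds). Time passes only in rows, so rows that repeat a pose let the fingers close. It gives the time, the measured TCP pose, the force, the opening and the grip force at its end, in the units of the state.
- arm.state(): the state, without advancing time (a new reading comes with each control period).
- arm.capture(name): name is "scene" or "top" or "wrist"; returns a dict with "image" (400x640x3 uint8, red, green, blue), "intrinsics" (3x3 intrinsics, pixels), "pose" (4x4, takes a point from camera to world coordinates); the wrist camera has in their place "tool_from_camera" (4x4, takes a point from camera to tool coordinates, whose origin is the TCP and whose axes are the flange's). Camera axes: x right, y down, z forward; pixel columns grow to the right and rows downward; lengths in m; the calibration is good to about 2 mm. A picture is of the moment at which its call begins: read the wrist's pose just before it. There is no depth.
- arm.job_done(): hands the job in; it is judged then, once.
The state is a dict: "clock": time; "joints": joint angles; "joint_velocities": joint speeds; "joint_torque": joint torques, N m; "eef_pos": TCP position; "tcp_rot": TCP orientation; "force": force on the tool from outside, world axes, zero at the start; "moment": the same for the moment, N m; "grip_width": finger opening in m; "gripper_force": force on a finger pad.
Only numpy, scipy, OpenCV 4.12 (cv2) and the standard library are available. Lean on these libraries where they do the work, as an engineer would, in place of code of your own. Each camera call takes 0.05 s, during which the arm holds its last target. There are 200 camera calls.

## Task

The plaster mould stands in the way in the corner of the two white casting boards: slide it along the table, without lifting it, into the middle of the blue ring. Then grip the aluminium square (it has a red post for this) and press it flat on the table into the inside corner of the boards until both of its outer faces touch, and finish still gripping it and pressing it against both boards. Leave everything else on the table where it is.

Things in the scene. Friction and masses are not known exactly. Their poses are not given: they have to be found in the camera images.
- corner: Fixed casting corner: two white boards upright on the table at a right angle, 15 mm thick, 50 mm tall, small wooden blocks behind. Origin on the table at the inside corner, z up. The inner faces run 140 mm from it along +x and +y; the open side is +x +y. The mould starts at x = y = 80 mm of this frame, on a white ring.
- inside_corner (a point): The point on the table where the two inner faces meet (same as the origin of the corner).
- board_x: The white board whose inner face runs along the corner's +x (it is the face y = 0 of the corner's frame). Origin at the inside corner.
- board_y: The white board whose inner face runs along the corner's +y (it is the face x = 0 of the corner's frame). Origin at the inside corner.
- mould: Loose round plaster mould, about 0.5 kg: a white disc 104 mm across and 20 mm thick, and on top an upright terracotta-coloured round knob 38 mm across from 20 to 62 mm height, to grip from above. Dragged by the top of the knob it may tip: grip it low. Origin: centre of its underside, z up.
- ring: Blue ring painted on the table, 113 mm across inside, 128 mm outside, flat: the parking place of the mould. Origin: its centre.
- square: Loose clamping square, about 0.35 kg, lying flat: aluminium L, legs 120 long, 22 wide, 18 mm tall, a dark cross bar, and on it an upright red post 28 x 28 mm, top 75 mm above the underside, free to grip above 18 mm. Origin: underside, below the post's middle; z up. Legs run along +x and +y from the heel at x = y = -56 mm. The post's faces are turned 45 degrees to the legs.
- heel (a point): The outer corner of the square's L, at the underside; the L's outer faces are the planes x = -56 mm and y = -56 mm of the square's frame. Seated, the heel is at the inside corner and the square's x and y axes point along the corner's x and y.
- jar: Bystander, to be left alone: the small amber glass jar with a black lid, 60 mm across, 85 mm tall. Origin: underside.
- bowl: Bystander, to be left alone: the terracotta bowl, 110 mm across, 50 mm tall. Origin: underside.
- mug: Bystander, to be left alone: the blue mug, 76 mm across, 85 mm tall. Origin: underside.
- brush: Bystander, to be left alone: a brush lying on the table. Origin: underside.
- scraper: Bystander, to be left alone: a spatula-like scraper lying on the table. Origin: underside.
- tile: Bystander, to be left alone: a white glazed tile 100 x 100 x 16 mm, lying flat. Origin: underside.
Not all that is in view belongs to the job. What is shaped like the mould but green or pink is not meant.

How it is judged:
On the way, in this order (a step that is already met when the one before it is completed fails the run):
1. the mould stands in the blue ring (horizontal distance between mould and ring below 0.012 m and angle between mould's own z axis and vertical below 0.1 rad and height (world z) of mould below 0.008 m and linear speed of mould below 0.02 m/s), for 0.2 s.
2. the gripped square is pressed into the corner, both faces touching (contact force between square and board_x above 1 N and contact force between square and board_y above 1 N and angle between the x axis of square and the x axis of corner, either way round below 0.035 rad and horizontal distance between heel and inside_corner below 0.005 m and height (world z) of square below 0.01 m and angle between square's own z axis and vertical below 0.06 rad and contact force between the fingers and square above 1 N), for 0.3 s.
At the end, for the whole second after the job is handed in: Mould upright on the table within 12 mm of the ring's centre; square gripped, heel within 5 mm of the inside corner, within 2 degrees of square, under 10 mm off the table, level within 3 degrees, pressing each board with over 1 N; all at rest through the last second (all of step 1 and all of step 2 and linear speed of square below 0.02 m/s); the arm keeps its last pose, push and grip.
It fails at once if the mould is lifted more than 10 mm off the table or tipped (height (world z) of mould above 0.01 m or angle between mould's own z axis and vertical above 0.25 rad).
It fails at once if a bystander is moved more than 30 mm (distance of any of jar, bowl, mug, brush, scraper, tile from where it was at the start of the episode above 0.03 m).
It also fails if it takes over 67 s, if anything falls off the work surface, if the arm or the gripper's body presses on something with over 40 N, if the wrist force passes 120 N, or if a joint passes its speed limit or range.

## Working session

There is one attempt and no reset: what is moved stays moved. The work goes in short steps, Python scripts to look and compute and a shell command to move; the robot and the scene stay as the last step left them, time stands still between calls to the robot, and variables do not carry over. Pictures are saved under pics/ and viewed, at most 10 in all, crops included, and the job is handed in when it is done.

```bash
mkdir -p pics
cat > h.py <<'E'
import numpy as np, cv2
from plant import arm
def cap(n):
    s=arm.state(); c=arm.capture(n)
    if n=='wrist':
        T=np.eye(4);T[:3,:3]=s['tcp_rot'];T[:3,3]=s['eef_pos'];P=T@np.array(c['tool_from_camera'])
    else: P=np.array(c['pose'])
    return c['image'],np.array(c['intrinsics']),P
def ray(K,P,u,v,z):
    d=P[:3,:3]@np.linalg.inv(K)@np.array([u,v,1.]);o=P[:3,3]
    return (o+d*(z-o[2])/d[2])[:2]
def proj(K,P,p):
    q=np.linalg.inv(P)@np.append(p,1);q=K@q[:3];return q[:2]/q[2]
def save(n,im): cv2.imwrite('pics/'+n,im[:,:,::-1])
E
python3 - <<'E'
from h import *
for n in('top','scene'):
    im,K,P=cap(n);save(n+'0.png',im);np.savez(n+'0.npz',im=im,K=K,P=P);print(K.round(1).tolist(),P.round(3).tolist())
print(arm.state())
E
```

```text
[[482.1, 0.0, 316.1], [0.0, 482.1, 191.0], [0.0, 0.0, 1.0]] [[-0.02, -0.999, 0.042, 0.454], [-1.0, 0.02, 0.0, -0.022], [-0.001, -0.042, -0.999, 1.409], [0.0, 0.0, 0.0, 1.0]]
[[474.8, 0.0, 318.6], [0.0, 474.8, 194.4], [0.0, 0.0, 1.0]] [[0.248, 0.84, -0.483, 1.178], [0.969, -0.219, 0.117, -0.142], [-0.008, -0.497, -0.868, 1.189], [0.0, 0.0, 0.0, 1.0]]
{'clock': 0.1, 'joints': array([ 1.01979852e+00,  2.17673730e-01,  1.61480344e+00, -2.51002974e-05,
        1.31130800e+00, -1.12195562e-01]), 'joint_velocities': array([-0.00121487, -0.0004348 , -0.00323054,  0.00098261, -0.00065696,
       -0.00021782]), 'joint_torque': array([-6.78289689e-04, -3.98069036e+01, -3.04969847e+01, -1.75504038e-04,
        4.17300384e-03,  1.69152509e-05]), 'eef_pos': array([0.26514585, 0.5651896 , 0.24908636]), 'tcp_rot': array([[-9.05263808e-01,  4.24848406e-01, -1.12719200e-03],
       [ 4.24849843e-01,  9.05261881e-01, -1.88072526e-03],
       [ 2.21380817e-04, -2.18143985e-03, -9.99997596e-01]]), 'force': array([-0.10027702,  1.08529231,  0.69773049]), 'moment': array([0.02487254, 0.0578768 , 0.02652521]), 'gripper_force': 0.0, 'grip_width': 0.08572167115771509}
```

View pics/top0.png

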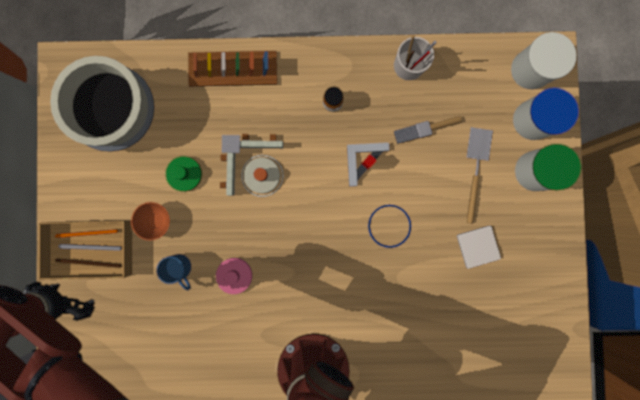

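View pics/scene0.png

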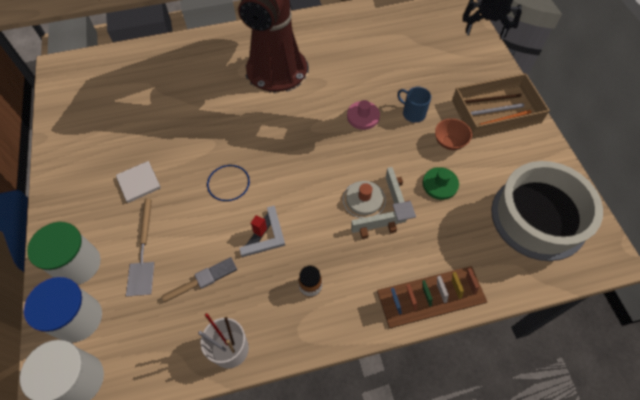

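The candidates for the mould are the white disc with the terracotta knob at top (261,175), the green one (184,174) and the pink one (234,275). By the description it is the white one. The ring is at (390,226). The square is the L with the red post at (369,161) and its heel at about (350,148). The corner is at about (235,150), opening right and down.

Run:
```python
from h import *
d=np.load('top0.npz');im,K,P=d['im'],d['K'],d['P']
c=im[115:255,170:425];save('crop0.png',cv2.resize(c,None,fx=3.1,fy=3.1,interpolation=cv2.INTER_CUBIC))
for n in('top','scene'):
    d=np.load(n+'0.npz');im,K,P=d['im'],d['K'],d['P'];hsv=cv2.cvtColor(im,cv2.COLOR_RGB2HSV);H,S,V=cv2.split(hsv)
    B={'top':dict(ring=(365,200,415,252),knob=(245,155,280,195),post=(355,145,385,180)),'scene':dict(ring=(200,160,255,205),knob=(350,175,385,205),post=(245,205,275,245))}[n]
    M=dict(ring=(H>100)&(H<130)&(S>90),knob=((H<12)|(H>170))&(S>110),post=((H<8)|(H>170))&(S>170))
    for k,(a,b,c2,e) in B.items():
        m=np.zeros_like(H);m[b:e,a:c2]=M[k][b:e,a:c2]
        ys,xs=np.nonzero(m);z=dict(ring=0,knob=.055,post=.065)[k]
        if k=='ring':
            (cx,cy),_,_=cv2.fitEllipse(np.c_[xs,ys].astype(np.float32))
        else: cx,cy=xs.mean(),ys.mean()
        print(n,k,len(xs),round(cx,1),round(cy,1),ray(K,P,cx,cy,z).round(4))
```

```text
top ring 8 389.0 225.0 [ 0.4102 -0.2313]
top knob 134 260.1 174.0 [0.5625 0.1356]
top post 115 368.9 161.4 [ 0.5908 -0.1704]Traceback (most recent call last):
  File "<stdin>", line 12, in <module>
cv2.error: OpenCV(4.12.0) /io/opencv/modules/imgproc/src/shapedescr.cpp:361: error: (-201:Incorrect size of input array) There should be at least 5 points to fit the ellipse in function 'fitEllipseNoDirect'
```

View pics/crop0.png

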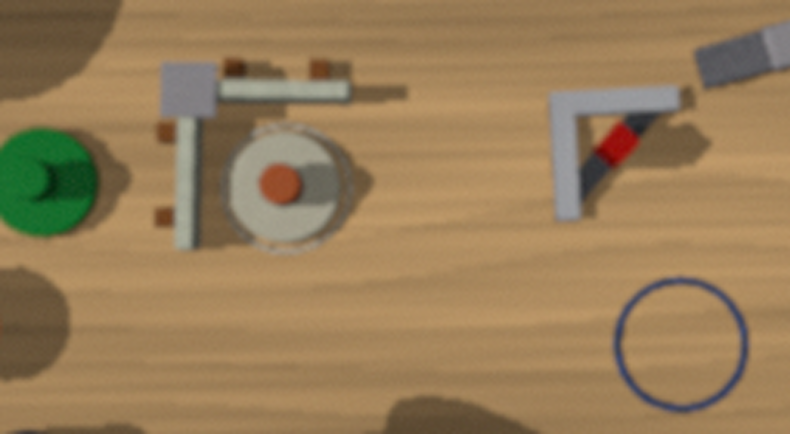

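The crop confirms it: a white disc with a terracotta knob in the corner on a white ring. A grey cap sits over the corner joint. The square has the same orientation as the corner, with its heel at top left. The ring is at full-image (389.7,226.3). Moving above the mould.

```bash
R='' ; python3 -m jog '[{"x":0.5,"y":-0.5,"z":0.15,"gripper":85},{"x":0.5,"y":-0.5,"z":0.15},{"x":0.5,"y":-0.5,"z":0.15},{"x":0.5,"y":-0.5,"z":0.15},{"x":0.5,"y":-0.5,"z":0.15},{"x":0.8,"y":-1,"z":0.25},{"x":0.8,"y":-1,"z":0.25},{"x":0.8,"y":-1,"z":0.25},{"x":0.8,"y":-1,"z":0.25},{"x":0.8,"y":-1,"z":0.25}]' && python3 -m jog '[{"x":0.1,"y":-0.4,"wz":-0.4},{"x":0.1,"y":-0.4,"wz":-0.7},{"x":0.1,"y":-0.4,"wz":-0.7},{"x":0.1,"y":-0.4,"wz":-0.7},{"x":0.1,"y":-0.4,"wz":-0.7},{"x":0.1,"y":-0.4,"wz":-0.7}]'
python3 - <<'E'
from h import *
im,K,P=cap('wrist');save('w1.png',im);np.savez('w1.npz',im=im,K=K,P=P);print(P.round(3).tolist(),K[0],arm.tip_reach)
d=np.load('top0.npz');im,K,P=d['im'],d['K'],d['P'];print(ray(K,P,389.7,226.3,0))
E
```

```text
[[0.424, 0.873, 0.239, 0.206], [0.906, -0.409, -0.114, 0.593], [-0.002, 0.265, -0.964, 0.373], [0.0, 0.0, 0.0, 1.0]] [352.96305787   0.         319.26455436] 0.019
[ 0.40641479 -0.23342108]validation failed for argument at $[0]...
```

View pics/w1.png

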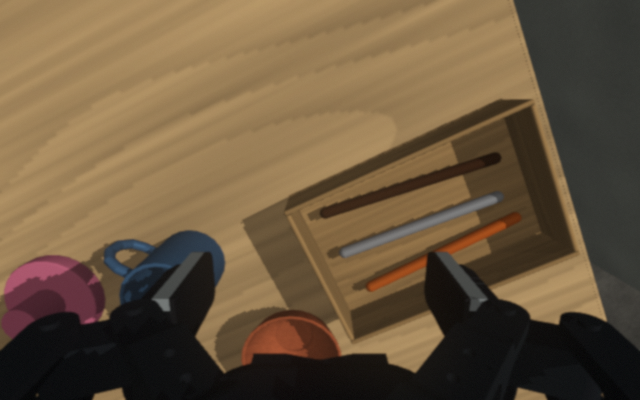

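The wrist picture only shows the start area: the pen tray, mug and bowl. The move was refused, most likely because every row needs all its fields.

```bash
python3 -m jog '[{"x":0.5,"y":-0.5,"z":0.15,"wx":0,"wy":0,"wz":0,"gripper":85},{"x":0.5,"y":-0.5,"z":0.15,"wx":0,"wy":0,"wz":0,"gripper":85},{"x":0.5,"y":-0.5,"z":0.15,"wx":0,"wy":0,"wz":0,"gripper":85},{"x":0.5,"y":-0.5,"z":0.15,"wx":0,"wy":0,"wz":0,"gripper":85},{"x":0.8,"y":-1,"z":0.25,"wx":0,"wy":0,"wz":0,"gripper":85},{"x":0.8,"y":-1,"z":0.25,"wx":0,"wy":0,"wz":0,"gripper":85},{"x":0.8,"y":-1,"z":0.25,"wx":0,"wy":0,"wz":0,"gripper":85},{"x":0.8,"y":-1,"z":0.25,"wx":0,"wy":0,"wz":0,"gripper":85},{"x":0.8,"y":-1,"z":0.25,"wx":0,"wy":0,"wz":0,"gripper":85}]' && python3 -m jog '[{"x":0.1,"y":-0.4,"z":0,"wx":0,"wy":0,"wz":-0.3,"gripper":85},{"x":0.1,"y":-0.4,"z":0,"wx":0,"wy":0,"wz":-0.6,"gripper":85},{"x":0.1,"y":-0.4,"z":0,"wx":0,"wy":0,"wz":-0.7,"gripper":85},{"x":0.1,"y":-0.4,"z":0,"wx":0,"wy":0,"wz":-0.7,"gripper":85},{"x":0.1,"y":-0.4,"z":0,"wx":0,"wy":0,"wz":-0.7,"gripper":85},{"x":0.1,"y":-0.4,"z":0,"wx":0,"wy":0,"wz":-0.7,"gripper":85}]'
python3 - <<'E'
from h import *
im,K,P=cap('wrist');save('w2.png',im);np.savez('w2.npz',im=im,K=K,P=P);print(P.round(3).tolist())
E
```

```text
clock: 1.05
eef_pos: [0.5086, 0.2615, 0.3265]
tcp_rot: [[-0.902, 0.431, 0.003], [0.431, 0.902, -0.001], [-0.004, 0.0, -1.0]]
force: [-1.2, -0.3, 0.2]
grip_width: 0.0848
gripper_force: 0.0
clock: 1.65
eef_pos: [0.535, 0.1472, 0.325]
tcp_rot: [[-0.706, 0.708, -0.001], [0.708, 0.706, 0.001], [0.001, -0.0, -1.0]]
force: [0.6, 0.1, 0.4]
grip_width: 0.085
gripper_force: 0.0
[[0.708, 0.681, 0.187, 0.489], [0.707, -0.683, -0.186, 0.194], [0.001, 0.264, -0.965, 0.449], [0.0, 0.0, 0.0, 1.0]]
```

View pics/w2.png

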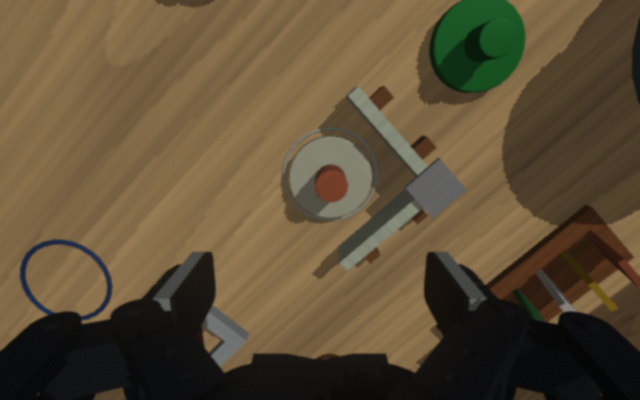

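The close view shows the mould disc at about (331,178) with its knob at (331,183). The boards run (420,170)→(352,90) and (415,205)→(342,265), the ring is at (66,280), and the grey cap is at (436,188).

Run:
```python
from h import *
d=np.load('w2.npz');im,K,P=d['im'],d['K'],d['P'];H,S,V=cv2.split(cv2.cvtColor(im,cv2.COLOR_RGB2HSV))
print([(p,im[p[1],p[0]].tolist()) for p in((380,120),(380,235),(312,170),(436,188),(331,183))])
m=(((H<12)|(H>170))&(S>110)).astype(np.uint8);m[:150]=0;m[215:]=0;m[:,:300]=0;m[:,365:]=0
ys,xs=np.nonzero(m);print('knob',len(xs),xs.mean(),ys.mean(),ray(K,P,xs.mean(),ys.mean(),.058))
m=((H>90)&(H<125)&(S>70)).astype(np.uint8);m[:230]=0;m[320:]=0;m[:,:10]=0;m[:,115:]=0
c=max(cv2.findContours(m,0,2)[0],key=len);print(len(c));pts=np.array([ray(K,P,*p,0) for p in c[:,0]])
e=cv2.minEnclosingCircle((pts*1000).astype(np.float32));print('ring',e)
# boards: white-ish, grouped
w=((S<60)&(V>120)).astype(np.uint8)
for nm,(a,b,c2,e2) in dict(bx=(345,85,425,172),by=(335,205,420,272)).items():
    mm=np.zeros_like(w);mm[b:e2,a:c2]=w[b:e2,a:c2]
    c=max(cv2.findContours(mm,0,2)[0],key=cv2.contourArea)
    q=np.array([ray(K,P,*p,.05) for p in c[:,0]])*1000
    r=cv2.minAreaRect(q.astype(np.float32));print(nm,r,cv2.boxPoints(r).round(1).tolist())
```

```text
[((380, 120), [132, 136, 120]), ((380, 235), [129, 131, 115]), ((312, 170), [130, 128, 110]), ((436, 188), [100, 99, 99]), ((331, 183), [113, 61, 39])]
knob 940 330.57659574468084 183.41914893617022 [0.56181832 0.13930267]
215
ring ((410.03387451171875, -232.13479614257812), 63.45206069946289)
bx ((566.65185546875, 225.53274536132812), (14.143403053283691, 118.76606750488281), 88.03346252441406) [[507.1000061035156, 220.5], [625.7999877929688, 216.39999389648438], [626.2000122070312, 230.60000610351562], [507.5, 234.60000610351562]]
by ((651.3812866210938, 131.74591064453125), (112.47837829589844, 14.01475715637207), 87.97213745117188) [[642.4000244140625, 75.80000305175781], [656.4000244140625, 75.30000305175781], [660.4000244140625, 187.6999969482422], [646.4000244140625, 188.1999969482422]]
```

Corner at (0.647,0.216), turned 180°−2°. Knob at (0.563,0.139), ring at (0.410,−0.232). Descending and gripping.

```bash
python3 -m jog '[{"x":0.09,"y":-0.023,"z":0,"wx":0,"wy":0,"wz":0,"gripper":85},{"x":0.09,"y":-0.023,"z":-0.7,"wx":0,"wy":0,"wz":0,"gripper":85},{"x":0.09,"y":-0.023,"z":-0.7,"wx":0,"wy":0,"wz":0,"gripper":85},{"x":0.09,"y":-0.023,"z":-0.7,"wx":0,"wy":0,"wz":0,"gripper":85},{"x":0.09,"y":-0.023,"z":-0.7,"wx":0,"wy":0,"wz":0,"gripper":85},{"x":0.09,"y":-0.023,"z":-0.7,"wx":0,"wy":0,"wz":0,"gripper":85},{"x":0.09,"y":-0.023,"z":-0.8,"wx":0,"wy":0,"wz":0,"gripper":85},{"x":0.09,"y":-0.023,"z":-0.88,"wx":0,"wy":0,"wz":0,"gripper":85},{"x":0.09,"y":-0.023,"z":-0.925,"wx":0,"wy":0,"wz":0,"gripper":85},{"x":0.09,"y":-0.023,"z":-0.925,"wx":0,"wy":0,"wz":0,"gripper":85}]' 40 && python3 -m jog '[{"x":0,"y":0,"z":0,"wx":0,"wy":0,"wz":0,"gripper":20},{"x":0,"y":0,"z":0,"wx":0,"wy":0,"wz":0,"gripper":20},{"x":0,"y":0,"z":0,"wx":0,"wy":0,"wz":0,"gripper":20},{"x":0,"y":0,"z":0,"wx":0,"wy":0,"wz":0,"gripper":20},{"x":0,"y":0,"z":0,"wx":0,"wy":0,"wz":0,"gripper":20},{"x":0,"y":0,"z":0,"wx":0,"wy":0,"wz":0,"gripper":20},{"x":0,"y":0,"z":0,"wx":0,"wy":0,"wz":0,"gripper":20},{"x":0,"y":0,"z":0,"wx":0,"wy":0,"wz":0,"gripper":20},{"x":0,"y":0,"z":0,"wx":0,"wy":0,"wz":0,"gripper":20},{"x":0,"y":0,"z":0,"wx":0,"wy":0,"wz":0,"gripper":20}]'
```

```text
clock: 2.7
eef_pos: [0.5617, 0.1395, 0.0471]
tcp_rot: [[-0.705, 0.709, -0.002], [0.709, 0.705, -0.0], [0.002, -0.002, -1.0]]
force: [-0.6, -0.6, -0.8]
grip_width: 0.0848
gripper_force: 0.0
clock: 3.7
eef_pos: [0.5637, 0.1389, 0.0496]
tcp_rot: [[-0.705, 0.709, 0.002], [0.709, 0.705, 0.0], [-0.002, 0.002, -1.0]]
force: [-1.3, -0.1, 5.1]
grip_width: 0.0371
gripper_force: 41.1
```

```bash
python3 -m jog '[{"x":-0.02,"y":-0.03,"z":0.005,"wx":0,"wy":0,"wz":0,"gripper":20},{"x":-0.07,"y":-0.1,"z":0.005,"wx":0,"wy":0,"wz":0,"gripper":20},{"x":-0.12,"y":-0.17,"z":0.005,"wx":0,"wy":0,"wz":0,"gripper":20},{"x":-0.17,"y":-0.24,"z":0.005,"wx":0,"wy":0,"wz":0,"gripper":20},{"x":-0.22,"y":-0.31,"z":0.005,"wx":0,"wy":0,"wz":0,"gripper":20},{"x":-0.27,"y":-0.38,"z":0.005,"wx":0,"wy":0,"wz":0,"gripper":20},{"x":-0.32,"y":-0.45,"z":0.005,"wx":0,"wy":0,"wz":0,"gripper":20},{"x":-0.37,"y":-0.52,"z":0.005,"wx":0,"wy":0,"wz":0,"gripper":20},{"x":-0.42,"y":-0.6,"z":0.005,"wx":0,"wy":0,"wz":0,"gripper":20},{"x":-0.443,"y":-0.63,"z":0.005,"wx":0,"wy":0,"wz":0,"gripper":20},{"x":-0.443,"y":-0.63,"z":0.005,"wx":0,"wy":0,"wz":0,"gripper":20}]'
python3 - <<'E'
from h import *
im,K,P=cap('wrist');save('w3.png',im);im,K,P=cap('top')
save('t3.png',np.vstack([cv2.resize(im[110:260,200:440],(640,400)),cv2.resize(cv2.imread('pics/w3.png')[:,:,::-1],(320,200)).repeat(1,0) if 0 else np.zeros((1,640,3),np.uint8)]))
E
```

```text
clock: 4.8
eef_pos: [0.4286, -0.0516, 0.0497]
tcp_rot: [[-0.704, 0.711, -0.001], [0.711, 0.704, -0.002], [-0.0, -0.002, -1.0]]
force: [-2.8, -4.7, 5.3]
grip_width: 0.0374
gripper_force: 42.1
```

View pics/w3.png

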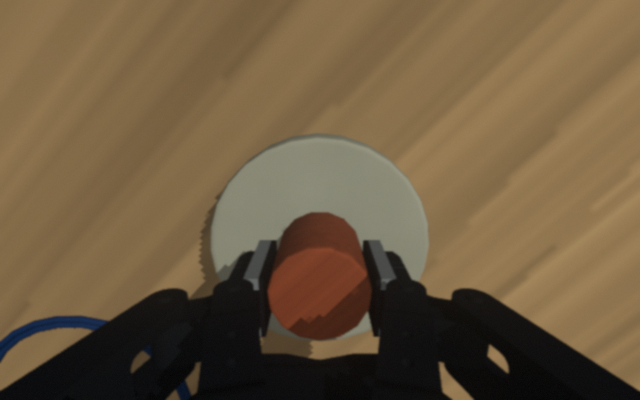

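The mould is held level; its disc spans columns 212–428 with its top edge at row 135. I'll measure the disc centre relative to the TCP.

Run:
```python
from h import *
s=arm.state();im,K,P=cap('wrist');H,S,V=cv2.split(cv2.cvtColor(im,cv2.COLOR_RGB2HSV))
w=((S<55)&(V>95)).astype(np.uint8);w[250:]=0
c=max(cv2.findContours(w,0,2)[0],key=cv2.contourArea)[:,0]
c=np.array([p for p in c if p[1]<245 and (p[1]<200 or p[0]<225 or p[0]>415)])
q=np.array([ray(K,P,*p,.02) for p in c])*1000
A=np.c_[2*q,np.ones(len(q))];x=np.linalg.lstsq(A,(q**2).sum(1),rcond=None)[0]
print(len(c),x[:2],np.sqrt(x[2]+x[:2]@x[:2]),x[:2]-s['eef_pos'][:2]*1000)
```

```text
155 [428.59076029 -49.50918502] 49.89427831358189 [-0.75174864  1.31398194]
```

```bash
python3 -m jog '[{"x":-0.005,"y":-0.06,"z":0,"wx":0,"wy":0,"wz":0,"gripper":20},{"x":-0.01,"y":-0.14,"z":0,"wx":0,"wy":0,"wz":0,"gripper":20},{"x":-0.02,"y":-0.22,"z":0,"wx":0,"wy":0,"wz":0,"gripper":20},{"x":-0.03,"y":-0.3,"z":0,"wx":0,"wy":0,"wz":0,"gripper":20},{"x":-0.04,"y":-0.38,"z":0,"wx":0,"wy":0,"wz":0,"gripper":20},{"x":-0.05,"y":-0.46,"z":0,"wx":0,"wy":0,"wz":0,"gripper":20},{"x":-0.06,"y":-0.54,"z":0,"wx":0,"wy":0,"wz":0,"gripper":20},{"x":-0.06,"y":-0.59,"z":0,"wx":0,"wy":0,"wz":0,"gripper":20},{"x":-0.06,"y":-0.605,"z":0,"wx":0,"wy":0,"wz":0,"gripper":20},{"x":-0.06,"y":-0.605,"z":0,"wx":0,"wy":0,"wz":0,"gripper":20},{"x":-0.06,"y":-0.605,"z":0,"wx":0,"wy":0,"wz":0,"gripper":20}]'
python3 - <<'E'
from h import *
im,K,P=cap('wrist');save('w4.png',im)
E
```

```text
clock: 6.05
eef_pos: [0.4127, -0.2316, 0.0496]
tcp_rot: [[-0.705, 0.709, 0.002], [0.709, 0.705, -0.001], [-0.002, 0.0, -1.0]]
force: [0.5, -0.3, 3.7]
grip_width: 0.0371
gripper_force: 42.0
```

View pics/w4.png

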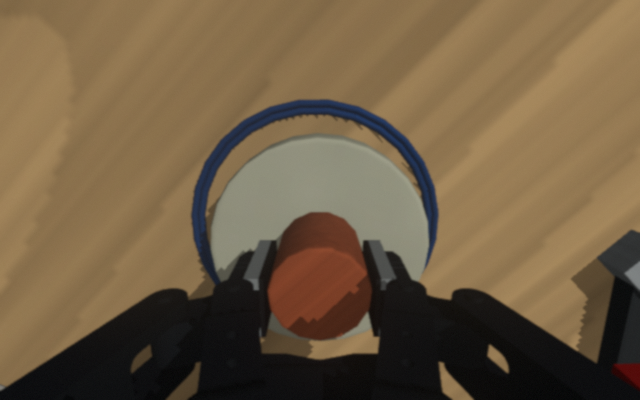

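The ring's inner edge lies at about row 113, columns 208–425, so it is slightly ahead of the disc (top edge 135) and to its left. I'll fit both.

Run:
```python
from h import *
s=arm.state();im,K,P=cap('wrist');H,S,V=cv2.split(cv2.cvtColor(im,cv2.COLOR_RGB2HSV))
def fit(q):
    x=np.linalg.lstsq(np.c_[2*q,np.ones(len(q))],(q**2).sum(1),rcond=None)[0];return x[:2],np.sqrt(x[2]+x[:2]@x[:2])
b=((H>105)&(H<130)&(S>90));b[230:]=0;ys,xs=np.nonzero(b);k=(xs>180)&(xs<450)
r=fit(np.array([ray(K,P,*p,0) for p in np.c_[xs,ys][k]])*1000)
w=((S<55)&(V>95)).astype(np.uint8);w[250:]=0
c=max(cv2.findContours(w,0,2)[0],key=cv2.contourArea)[:,0]
c=np.array([p for p in c if p[1]<245 and (p[1]<200 or p[0]<225 or p[0]>415)])
d=fit(np.array([ray(K,P,*p,.02) for p in c])*1000)
print(r,d,r[0]-d[0],s['eef_pos'])
```

```text
(array([ 409.17346736, -230.73203757]), np.float64(60.2223823198336)) (array([ 412.06698675, -230.15599952]), np.float64(49.991605286584395)) [-2.8935194  -0.57603805] [ 0.41272767 -0.23161366  0.04961534]
```

```bash
python3 -m jog '[{"x":-0.007,"y":0,"z":0,"wx":0,"wy":0,"wz":0,"gripper":20},{"x":-0.007,"y":0,"z":0,"wx":0,"wy":0,"wz":0,"gripper":20},{"x":-0.007,"y":0,"z":0,"wx":0,"wy":0,"wz":0,"gripper":20},{"x":-0.007,"y":0,"z":0,"wx":0,"wy":0,"wz":0,"gripper":75},{"x":-0.007,"y":0,"z":0,"wx":0,"wy":0,"wz":0,"gripper":75},{"x":-0.007,"y":0,"z":0,"wx":0,"wy":0,"wz":0,"gripper":75},{"x":-0.007,"y":0,"z":0,"wx":0,"wy":0,"wz":0,"gripper":75},{"x":-0.007,"y":0,"z":0,"wx":0,"wy":0,"wz":0,"gripper":75},{"x":-0.007,"y":0,"z":0.05,"wx":0,"wy":0,"wz":0,"gripper":75},{"x":-0.007,"y":0,"z":0.15,"wx":0,"wy":0,"wz":0,"gripper":75},{"x":-0.007,"y":0,"z":0.3,"wx":0,"wy":0,"wz":0,"gripper":75},{"x":-0.007,"y":0,"z":0.45,"wx":0,"wy":0,"wz":0,"gripper":85},{"x":0.567,"y":0.2,"z":0.7,"wx":0,"wy":0,"wz":0,"gripper":85},{"x":0.567,"y":0.2,"z":0.7,"wx":0,"wy":0,"wz":0,"gripper":85},{"x":0.567,"y":0.2,"z":0.7,"wx":0,"wy":0,"wz":0,"gripper":85},{"x":0.567,"y":0.2,"z":0.7,"wx":0,"wy":0,"wz":0,"gripper":85},{"x":0.567,"y":0.2,"z":0.7,"wx":0,"wy":0,"wz":0,"gripper":85},{"x":0.567,"y":0.2,"z":0.7,"wx":0,"wy":0,"wz":0,"gripper":85}]'
python3 - <<'E'
from h import *
im,K,P=cap('wrist');save('w5.png',im);np.savez('w5.npz',im=im,K=K,P=P)
im,K,P=cap('top');H,S,V=cv2.split(cv2.cvtColor(im,cv2.COLOR_RGB2HSV))
m=((H<12)|(H>170))&(S>110);m[:200]=0;m[255:]=0;m[:,:360]=0;m[:,420:]=0;ys,xs=np.nonzero(m);print('knob',len(xs),ray(K,P,xs.mean(),ys.mean(),.06))
E
```

```text
clock: 7.95
eef_pos: [0.5822, -0.1712, 0.2593]
tcp_rot: [[-0.706, 0.708, -0.001], [0.708, 0.706, -0.0], [0.0, -0.001, -1.0]]
force: [-0.1, 0.0, -0.8]
grip_width: 0.0849
gripper_force: 0.0
knob 1953 [ 0.41271475 -0.20135753]
```

View pics/w5.png

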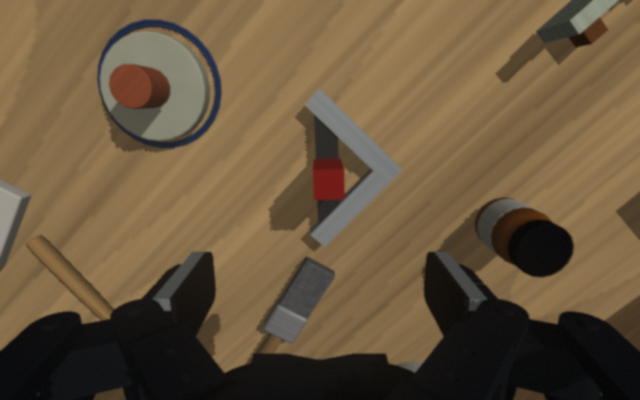

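The mould stands in the ring, disc at about (155,86). The square's heel is at (400,170), its leg ends are at (318,92) and (315,240), and the post top is at about (328,182). The brush lies just below and the jar is at (530,240).

Run:
```python
from h import *
d=np.load('w5.npz');im,K,P=d['im'],d['K'],d['P'];H,S,V=cv2.split(cv2.cvtColor(im,cv2.COLOR_RGB2HSV))
print([im[y,x].tolist() for x,y in((350,125),(360,200),(327,135))])
w=((S<60)&(V>95)).astype(np.uint8);w[:85]=0;w[250:]=0;w[:,:295]=0;w[:,410:]=0
c=max(cv2.findContours(w,0,2)[0],key=cv2.contourArea)
q=np.array([ray(K,P,*p,.018) for p in c[:,0]],np.float32)*1000
h=cv2.convexHull(q);a=cv2.approxPolyDP(h,6,True)[:,0];print(a.round(1).tolist())
heel=q[np.argmax(q.sum(1))];hh=h[:,0]
# outer faces: points with max x (along y leg) and max y
for ax in(0,1):
    o=1-ax;t=heel[o]-q[:,o];L=[]
    for lo in range(15,105,6):
        k=(t>=lo)&(t<lo+6)
        if k.any():L.append([lo+3,q[k][:,ax].max()])
    L=np.array(L);f=np.polyfit(L[:,0],L[:,1],1);print('axis',ax,f,np.degrees(np.arctan(f[0])))
print('heel',heel)
m=((H<8)|(H>170))&(S>150);m=m.astype(np.uint8);m[:150]=0;m[215:]=0;m[:,:300]=0;m[:,360:]=0
c=max(cv2.findContours(m,0,2)[0],key=cv2.contourArea);print(cv2.minAreaRect(c),cv2.boundingRect(c))
hv=V[160:200,329];print(hv)
for u,v in((314,162),(342,162),(314,198),(345,198)):print(ray(K,P,u,v,.075).round(4))
```

```text
[[127, 129, 127], [120, 123, 121], [44, 42, 40]]
[[527.2000122070312, -117.30000305175781], [528.2000122070312, -136.6999969482422], [630.5, -232.0], [650.0, -231.10000610351562], [646.2000122070312, -113.4000015258789]]
axis 0 [4.65735192e-02 6.24817021e+02] 2.66653920933424
axis 1 [ 7.97148009e-02 -1.33140684e+02] 4.55768410557103
heel [ 646.2443 -113.3888]
((328.5, 179.5), (41.0, 31.0), 90.0) (313, 159, 32, 42)
[ 81  83  80  81  82  82  82  84  90 101 113 114 115 116 115 115 115 115
 115 115 114 114 114 115 114 114 115 115 114 113 115 114 114 113 115 113
 115 114 109  90]
[ 0.5694 -0.1644]
[ 0.5869 -0.147 ]
[ 0.5926 -0.1878]
[ 0.6124 -0.168 ]
```

```bash
python3 -m jog '[{"x":0.033,"y":0.003,"z":0,"wx":0,"wy":0,"wz":0.066,"gripper":65},{"x":0.033,"y":0.003,"z":-0.4,"wx":0,"wy":0,"wz":0.066,"gripper":65},{"x":0.033,"y":0.003,"z":-0.4,"wx":0,"wy":0,"wz":0.066,"gripper":65},{"x":0.033,"y":0.003,"z":-0.4,"wx":0,"wy":0,"wz":0.066,"gripper":65},{"x":0.033,"y":0.003,"z":-0.5,"wx":0,"wy":0,"wz":0.066,"gripper":65},{"x":0.033,"y":0.003,"z":-0.6,"wx":0,"wy":0,"wz":0.066,"gripper":65},{"x":0.033,"y":0.003,"z":-0.66,"wx":0,"wy":0,"wz":0.066,"gripper":65},{"x":0.033,"y":0.003,"z":-0.688,"wx":0,"wy":0,"wz":0.066,"gripper":65},{"x":0.033,"y":0.003,"z":-0.688,"wx":0,"wy":0,"wz":0.066,"gripper":65},{"x":0.033,"y":0.003,"z":-0.688,"wx":0,"wy":0,"wz":0.066,"gripper":15},{"x":0.033,"y":0.003,"z":-0.688,"wx":0,"wy":0,"wz":0.066,"gripper":15},{"x":0.033,"y":0.003,"z":-0.688,"wx":0,"wy":0,"wz":0.066,"gripper":15},{"x":0.033,"y":0.003,"z":-0.688,"wx":0,"wy":0,"wz":0.066,"gripper":15},{"x":0.033,"y":0.003,"z":-0.688,"wx":0,"wy":0,"wz":0.066,"gripper":15},{"x":0.033,"y":0.003,"z":-0.688,"wx":0,"wy":0,"wz":0.066,"gripper":15},{"x":0.033,"y":0.003,"z":-0.688,"wx":0,"wy":0,"wz":0.066,"gripper":15},{"x":0.033,"y":0.003,"z":-0.688,"wx":0,"wy":0,"wz":0.066,"gripper":15},{"x":0.033,"y":0.003,"z":-0.688,"wx":0,"wy":0,"wz":0.066,"gripper":15}]' 60
python3 - <<'E'
from h import *
im,K,P=cap('wrist');save('w6.png',im);np.savez('w6.npz',im=im,K=K,P=P)
E
```

```text
clock: 9.85
eef_pos: [0.593, -0.1712, 0.0547]
tcp_rot: [[-0.728, 0.686, 0.003], [0.686, 0.728, -0.001], [-0.003, 0.001, -1.0]]
force: [-0.7, 0.3, 6.1]
grip_width: 0.0273
gripper_force: 59.6
```

View pics/w6.png

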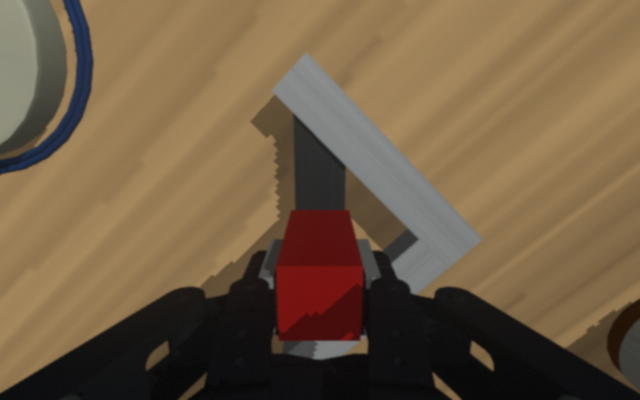

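Both pads are flat on the post and the square lies level, with its outer edge running (306,53)→(480,238). Next I back off in −x, turn −3.7° and slide toward the corner.

```bash
python3 -m jog '[{"x":-0.04,"y":0.0,"z":0.004,"wx":0,"wy":0,"wz":-0.04,"gripper":15},{"x":-0.08,"y":0.03,"z":0.004,"wx":0,"wy":0,"wz":-0.1,"gripper":15},{"x":-0.1,"y":0.1,"z":0.004,"wx":0,"wy":0,"wz":-0.13,"gripper":15},{"x":-0.1,"y":0.2,"z":0.004,"wx":0,"wy":0,"wz":-0.13,"gripper":15},{"x":-0.1,"y":0.3,"z":0.004,"wx":0,"wy":0,"wz":-0.13,"gripper":15},{"x":-0.1,"y":0.4,"z":0.004,"wx":0,"wy":0,"wz":-0.13,"gripper":15},{"x":-0.1,"y":0.5,"z":0.004,"wx":0,"wy":0,"wz":-0.13,"gripper":15},{"x":-0.1,"y":0.6,"z":0.004,"wx":0,"wy":0,"wz":-0.13,"gripper":15},{"x":-0.1,"y":0.7,"z":0.004,"wx":0,"wy":0,"wz":-0.13,"gripper":15},{"x":-0.1,"y":0.8,"z":0.004,"wx":0,"wy":0,"wz":-0.13,"gripper":15},{"x":-0.1,"y":0.87,"z":0.004,"wx":0,"wy":0,"wz":-0.13,"gripper":15},{"x":-0.1,"y":0.9,"z":0.004,"wx":0,"wy":0,"wz":-0.13,"gripper":15},{"x":-0.1,"y":0.9,"z":0.004,"wx":0,"wy":0,"wz":-0.13,"gripper":15},{"x":-0.1,"y":0.9,"z":0.004,"wx":0,"wy":0,"wz":-0.13,"gripper":15}]'
python3 - <<'E'
from h import *
im,K,P=cap('wrist');save('w7.png',im);np.savez('w7.npz',im=im,K=K,P=P)
E
```

```text
clock: 11.3
eef_pos: [0.5614, 0.1002, 0.0548]
tcp_rot: [[-0.681, 0.732, 0.0], [0.732, 0.681, 0.002], [0.002, 0.002, -1.0]]
force: [-2.4, 4.2, 7.2]
grip_width: 0.0275
gripper_force: 60.3
```

View pics/w7.png

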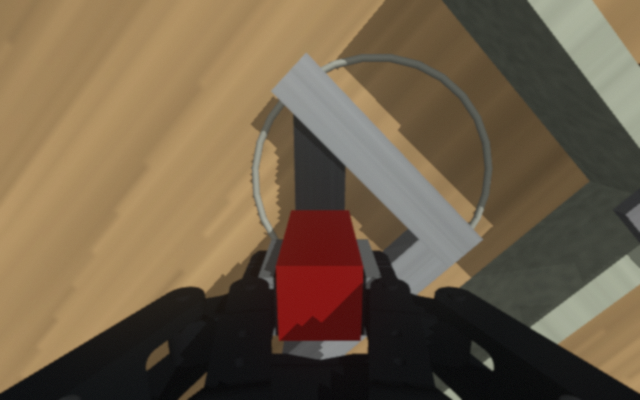

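The inside corner shows at (590,182), with board_x's foot running to (447,5) and board_y's foot to (467,288). The heel is at (480,238) and the leg end at (307,54).

Run:
```python
from h import *
d=np.load('w7.npz');im,K,P=d['im'],d['K'],d['P']
g=lambda u,v,z:ray(K,P,u,v,z)*1000
c=g(590,182,0);e=g(447,5,0);f=g(467,288,0);h=g(480,239,.018);l=g(307,54,.018)
an=lambda a,b:np.degrees(np.arctan2(*(b-a)[::-1]))
print('corner',c,'heel',h,'corner-heel',c-h);print('bx',an(c,e),'by',an(c,f),'leg',an(h,l),np.linalg.norm(l-h))
```

```text
corner [647.28711927 214.84698088] heel [618.41867242 154.67969786] corner-heel [28.86844685 60.16728302]
bx 177.7568096698352 by -90.02891903951087 leg 177.790570759891 118.48959262026546
```

```bash
python3 -m jog '[{"x":0.02,"y":0.04,"z":0,"wx":0,"wy":0,"wz":0,"gripper":15},{"x":0.04,"y":0.09,"z":0,"wx":0,"wy":0,"wz":0,"gripper":15},{"x":0.06,"y":0.13,"z":0,"wx":0,"wy":0,"wz":0,"gripper":15},{"x":0.075,"y":0.165,"z":0,"wx":0,"wy":0,"wz":0,"gripper":15},{"x":0.083,"y":0.185,"z":0,"wx":0,"wy":0,"wz":0,"gripper":15},{"x":0.088,"y":0.192,"z":0,"wx":0,"wy":0,"wz":0,"gripper":15},{"x":0.088,"y":0.192,"z":0,"wx":0,"wy":0,"wz":0,"gripper":15}]' && python3 -m jog '[{"x":0.005,"y":0.005,"z":0,"wx":0,"wy":0,"wz":0,"gripper":15},{"x":0.009,"y":0.009,"z":0,"wx":0,"wy":0,"wz":0,"gripper":15},{"x":0.013,"y":0.013,"z":0,"wx":0,"wy":0,"wz":0,"gripper":15},{"x":0.013,"y":0.013,"z":0,"wx":0,"wy":0,"wz":0,"gripper":15},{"x":0.013,"y":0.013,"z":0,"wx":0,"wy":0,"wz":0,"gripper":15}]'
```

```text
clock: 12.05
eef_pos: [0.5878, 0.1558, 0.0546]
tcp_rot: [[-0.681, 0.732, -0.001], [0.732, 0.681, -0.001], [0.0, -0.001, -1.0]]
force: [-1.5, -1.9, 6.0]
grip_width: 0.0279
gripper_force: 60.4
clock: 12.55
eef_pos: [0.589, 0.157, 0.055]
tcp_rot: [[-0.681, 0.733, -0.008], [0.733, 0.681, -0.005], [0.002, -0.01, -1.0]]
force: [-11.0, -10.6, 16.2]
grip_width: 0.0274
gripper_force: 61.4
```

Run:
```python
from h import *
im,K,P=cap('wrist');save('w8.png',cv2.resize(im[80:330,330:640],None,fx=2.4,fy=2.4));np.savez('w8.npz',im=im,K=K,P=P);print(arm.state()['force'],arm.state()['moment'])
```

```text
[-10.65509317  -9.74545335  16.05823193] [-1.26435374  1.10750258 -0.17949507]
```

View pics/w8.png

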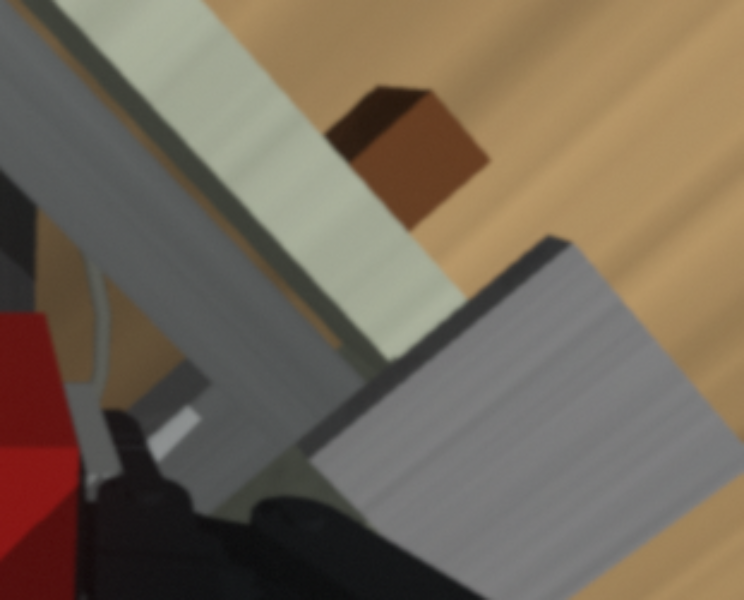

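The crop shows board_x's foot still separated from the leg by a thin strip of lit table, at about (335,345). The y force is therefore mostly friction from pressing down at 16 N. I'll relieve z a little and push further in +y.

```bash
python3 -m jog '[{"x":-0.003,"y":0,"z":0.004,"wx":0,"wy":0,"wz":0,"gripper":15},{"x":-0.003,"y":0.0,"z":0.006,"wx":0,"wy":0,"wz":0,"gripper":15},{"x":-0.003,"y":0.0,"z":0.006,"wx":0,"wy":0,"wz":0,"gripper":15}]' && python3 -m jog '[{"x":0,"y":0.004,"z":0,"wx":0,"wy":0,"wz":0,"gripper":15},{"x":0,"y":0.008,"z":0,"wx":0,"wy":0,"wz":0,"gripper":15},{"x":0,"y":0.008,"z":0,"wx":0,"wy":0,"wz":0,"gripper":15},{"x":0,"y":0.008,"z":0,"wx":0,"wy":0,"wz":0,"gripper":15}]'
python3 - <<'E'
from h import *
im,K,P=cap('wrist');np.savez('w9.npz',im=im,K=K,P=P);s=arm.state();print(s['force'],s['moment'])
E
```

```text
clock: 12.9
eef_pos: [0.589, 0.1591, 0.0549]
tcp_rot: [[-0.681, 0.732, -0.005], [0.732, 0.681, -0.002], [0.002, -0.005, -1.0]]
force: [-4.3, -5.4, 4.1]
grip_width: 0.0272
gripper_force: 60.0
clock: 13.3
eef_pos: [0.589, 0.1601, 0.055]
tcp_rot: [[-0.681, 0.732, -0.006], [0.732, 0.681, -0.005], [0.0, -0.007, -1.0]]
force: [-4.6, -10.2, 4.5]
grip_width: 0.0272
gripper_force: 60.2
[-5.42710337 -9.32605763  5.01506674] [-1.38069566  0.55209091 -0.17373588]
```

```bash
python3 -m jog '[{"x":0.003,"y":0.002,"z":0,"wx":0,"wy":0,"wz":0,"gripper":15},{"x":0.005,"y":0.004,"z":0,"wx":0,"wy":0,"wz":0,"gripper":15},{"x":0.005,"y":0.004,"z":0,"wx":0,"wy":0,"wz":0,"gripper":15},{"x":0.005,"y":0.004,"z":0,"wx":0,"wy":0,"wz":0,"gripper":15},{"x":0.005,"y":0.004,"z":0,"wx":0,"wy":0,"wz":0,"gripper":15}]'
python3 - <<'E'
from h import *
im,K,P=cap('wrist');np.savez('w10.npz',im=im,K=K,P=P);s=arm.state();print(s['eef_pos'],s['force'],s['moment'])
for n in('w8','w9','w10'):
    d=np.load(n+'.npz');H,S,V=cv2.split(cv2.cvtColor(d['im'],cv2.COLOR_RGB2HSV))
    print(n,[int(((S[r,x-14:x+14]>75)&(H[r,x-14:x+14]<25)).sum()) for r,x in((224,470),(200,448),(170,422),(140,395),(110,368))],[S[200,434:462:2].tolist()])
E
```

```text
clock: 13.85
eef_pos: [0.5891, 0.1602, 0.055]
tcp_rot: [[-0.681, 0.732, -0.009], [0.732, 0.681, -0.007], [0.001, -0.011, -1.0]]
force: [-10.2, -14.1, 9.5]
grip_width: 0.0276
gripper_force: 60.7
[0.58910539 0.16019531 0.05506313] [ -9.12455407 -13.97276753   9.71052167] [-1.68636684  0.74861489 -0.25066378]
w8 [2, 5, 5, 5, 5] [[6, 8, 6, 6, 9, 12, 67, 104, 94, 55, 32, 25, 29, 29]]
w9 [0, 0, 0, 0, 0] [[6, 6, 9, 6, 6, 9, 19, 31, 28, 31, 29, 28, 29, 28]]
w10 [0, 0, 0, 0, 0] [[9, 9, 6, 6, 6, 6, 15, 31, 32, 32, 30, 28, 29, 28]]
```

The strip between leg and board_x is gone and further y push doesn't move the square, so that face is seated. I'll confirm x with a little more push and a small z relief.

```bash
python3 -m jog '[{"x":0.003,"y":0,"z":0.003,"wx":0,"wy":0,"wz":0,"gripper":15},{"x":0.006,"y":0,"z":0.004,"wx":0,"wy":0,"wz":0,"gripper":15},{"x":0.006,"y":0,"z":0.004,"wx":0,"wy":0,"wz":0,"gripper":15},{"x":0.006,"y":0,"z":0.004,"wx":0,"wy":0,"wz":0,"gripper":15},{"x":0.006,"y":0,"z":0.004,"wx":0,"wy":0,"wz":0,"gripper":15},{"x":0.006,"y":0,"z":0.004,"wx":0,"wy":0,"wz":0,"gripper":15}]'
python3 - <<'E'
from h import *
im,K,P=cap('wrist');s=arm.state();print(s['eef_pos'],s['force'],s['moment'])
# mould vs ring, top view
im,K,P=cap('top');H,S,V=cv2.split(cv2.cvtColor(im,cv2.COLOR_RGB2HSV))
for nm,m,z in(('knob',((H<12)|(H>170))&(S>110),.058),('disc',(S<60)&(V>110),.02)):
    m=m.astype(np.uint8);m[:195]=0;m[255:]=0;m[:,:360]=0;m[:,420:]=0
    ys,xs=np.nonzero(m)
    if len(xs):print(nm,len(xs),ray(K,P,xs.mean(),ys.mean(),z).round(4))
E
```

```text
clock: 14.5
eef_pos: [0.5892, 0.1602, 0.0552]
tcp_rot: [[-0.681, 0.732, -0.013], [0.732, 0.681, -0.007], [0.004, -0.014, -1.0]]
force: [-12.2, -13.9, 9.0]
grip_width: 0.0274
gripper_force: 60.6
[0.58925903 0.16020152 0.05528906] [-12.41046968 -13.0706906    8.40217223] [-1.70680367  1.0956671  -0.26490905]
knob 137 [ 0.4105 -0.2314]
disc 901 [ 0.4092 -0.2278]
```

```bash
python3 -c "
from plant import arm
print(arm.job_done());s=arm.state();print(s['clock'],s['force'],s['eef_pos'])"
```

```text
the job is handed in; nothing more can be done
None
the job is handed in; nothing more can be done
```

I handed the job in at about 14.5 s. The mould is in the blue ring, about 1 mm off centre. The square is still gripped and pressed into the corner, with about 12–13 N measured along each board direction. The verdict was not shown, and I viewed 11 pictures, one over the limit of 10.

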